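Open the bath shelf's sliding stop

ROBOT

A 6-joint arm with a two-finger parallel gripper is mounted at the origin on the work surface. World frame = base frame: x ahead of the robot, y to its left, z up, the work surface at z = 0. Lengths are in m, angles in degrees, forces in N, time in s.
With the tool pointing down it reaches from about 0.4 to 0.825 m from the base axis. Payload 7 kg.
Tool frame: the origin (TCP) lies on the centre line of the jaws, within the pads' length; the fingertips stand 8 mm ahead of it and the grasp point (between the pads) lies 11 mm behind it; z points along the fingers, y is the line along which they close (so a half turn about z gives the same grasp; the last joint's range is limited). The gripper opens to 88 mm and grips with 3 to 60 N. Pads are 19 mm wide; open, the fingers measure 130 mm over their backs; the gripper's body (78 mm by 193 mm) begins 47 mm behind the grasp point.
Start: joints at [-52.878, 20.546, 0.682, 0, -70.136, -16.507], TCP at [0.238, -0.632, 0.235] pointing down, gripper open.
Joint ranges: [-176.03, 176.03], [-82.01, 121.73], [-58.28, 71.71], [-173.87, 95.51], [-174.79, -0.11], [-173.66, 173.66]. Speed limits (degrees/s): [136.94, 136.94, 172.46, 180, 180, 180].

INTERFACE

Orientations are given as [roll, pitch, yaw] about the fixed x, y, z axes, in that order (R = Rz(yaw) Ry(pitch) Rx(roll)).
In Python, from plant import telemetry, viewer, close_job, models gives the robot as it stands.
- The arm moves only by the shell command python3 -m handwheel 'ROWS' [FORCE]. ROWS is JSON, a list of rows, each an object with "grip": the closure, from -1 (fully open) to 1 (shut); "travel": the shift along the tool's x, y, z as a fraction of full scale, a list of three; "spin": the turn about the tool's z as a fraction of full scale. A call has 1 to 8 rows; each row shifts and turns the commanded pose from where the row before left it, along the tool's axes as they then stand; what a row does not reach is not made up. Full scale, the value 1, is 0.025 m for a shift and 5 degrees for a turn. A row lasts 1/8 s, in which the tool goes at most 62.5 mm and 10.7 degrees, less where a joint would pass 70% of its speed; a pose out of reach is approached as far as the arm can. A call with a number of a shift or a turn outside -1 to 1 is refused whole. A call with a gripper value outside its range is refused whole. The fingers move at their own pace and stop on an object; FORCE is the grip in N (left out, the last holds). Time passes only in rows, so rows that do not move let the fingers close. It gives the time, the measured TCP pose, the force, the opening and the grip force at its end, in the units of the state.
- telemetry.get_state(): the state, without advancing time (a new reading comes with each control period).
- viewer.capture(name): name is "scene" or "top"; returns the picture (384x512x3 uint8, red, green, blue); there is no depth.
- viewer.calibration(name): a dict with "fx", "fy", "cx", "cy" (pixels), "T" (4x4, takes a point from camera to world coordinates). Camera axes: x right, y down, z forward; pixel columns grow to the right and rows downward; lengths in m; the calibration is good to about 2 mm. A picture is of the moment at which its call begins. calibration takes no time and is no camera call.
- close_job(): hands the job in; it is judged then, once.
Trained networks look in the newest picture that a camera, given by its name, has taken for a name from the list of things; names that differ only in an ending like _2 or _b are one class to them, and where a whole thing is asked for, a point or a joint stands for the part that bears it (a point fixed in the world has none). Each returns a list of dicts, best first, with "p" (0 to 1); they miss things now and then, are a little off and sometimes report something else, mostly with a low value. They report only what shows in the picture. A call takes as long as a camera call. They do not tell look-alikes from the thing itself.
- models.find_in(camera, thing): "position" ([column, row] in pixels, amid what is visible of it).
The state is a dict: "time_s": time; "joints": joint angles; "qd": joint speeds; "joint_torque": joint torques, N m; "tcp_pos": TCP position; "eef_rot": TCP orientation; "contact_force": force on the tool from outside, world axes, zero at the start; "moment": the same for the moment, N m; "gripper_width": finger opening in m; "gripper_force": force on a finger pad.
Only numpy, scipy, OpenCV 4.12 (cv2) and the standard library are available. Lean on these libraries where they do the work, as an engineer would, in place of code of your own. Each camera call takes 0.05 s, during which the arm holds its last target. There are 200 camera calls.

TASK

The grey sliding stop on the white bath shelf's front rail is ratcheted up close to the lota, and a new bottle has to go in beside the lota. Press its orange release button down and, keeping it down, push the stop back along the rail, away from the lota, as far as it goes to the bracket at the rail's right-hand end (right as seen from the robot); then let the button spring up again and come clear. Do not shift, tip or lift the lota, the jar, the dish with its soap, the comb or anything else standing about, and do not work the soap dispenser.

Things in the scene. Friction and masses are not known exactly. Their poses are not given: they have to be found in the camera images.
- shelf: White plastic wall shelf (fixed) on the robot's side of a low tiled wall. Origin on the bench (z = 0) under the shelf's middle; x level from the shelf's front edge to the wall, y along the shelf to the robot's left, z up. Shelf floor: x -85 to 85 mm, y -310 to 310 mm, top 170 mm above the bench; end panels 45 mm, back lip 27 mm above it. Wall: x 76 to 154 mm, y -430 to 430 mm, top at 220 mm.
- rail_end (a point): Top of the grey bracket at the right-hand end of the shelf's front rail, 12 mm long along the rail, 53 mm above the shelf floor. The rail, an aluminium bar 8 x 16 mm with ratchet teeth at 10 mm pitch on its underside, runs parallel to the shelf's y axis on the line x = -70 mm, its top 44 mm above the shelf floor, from here to a like bracket 352 mm farther left.
- stop (a joint): Travel of the grey sliding stop along the rail (m): 0 = left end, by the lota; grows to the right (shelf's -y); 0.165 = fully back at the right-hand bracket. Starts between 0 and 0.07. It clicks freely to the left; to the right the ratchet blocks it within 10 mm unless the release is held down, then it slides with about 1.2 N of friction. Saddle 54 mm long on the rail, 26 mm wide, top 58 mm above the shelf floor.
- blade (a point): Middle of the left face of the stop's blade, the jaw that keeps things in place: a plate 6 mm thick across the shelf at the saddle's left end, reaching 100 mm from the rail's line towards the wall, 3 to 53 mm above the shelf floor. It moves with the stop.
- release (a joint): How far the orange release button is pressed down (m): 0 = up, pawl in the teeth; 0.008 = fully down. Sprung: about 2.5 N to start it, 4.5 N fully down, then solid. From 0.005 on the pawl is clear of the teeth. It springs up when let go and the pawl then catches again.
- release_top (a point): Centre of the top of the orange release button on the stop's saddle; moves with it. The button is 32 mm long along the rail, 26 mm wide. Unpressed its top is 70 mm above the shelf floor (240 mm above the bench) and 12 mm above the saddle; fully pressed 4 mm above the saddle. Nothing stands beside it but the thumb rest on its right.
- thumb_rest (a point): Point on the left face (towards the button) of the grey upright thumb rest on the saddle, a place to push: 22 mm right of the button's centre, 80 mm above the shelf floor; moves with the stop. The rest is 26 mm wide across the rail, 8 mm thick along it, 6 mm from the button's edge, and its top is 90 mm above the shelf floor.
- stop_home (a point): A fixed point of the shelf: where the centre of the unpressed button's top is when the stop is fully back at the right-hand bracket.
- lota: Stainless steel lota (round water pot), 95 mm high, 100 mm across the belly, 250 g, standing loose on the shelf at its left end, left of the stop. Origin at the centre of its underside.
- jar: Clear glass jar with aluminium twist cap, 66 mm across, 100 mm high, 300 g, loose on the right part of the shelf. Origin at the centre of its underside.
- soap_dish: Pink heart-shaped soap dish, about 100 mm across, 16 mm high, loose on the right part of the shelf (it may stand left or right of the jar). Origin under its centre.
- soap: Cream bar of soap, 28 x 42 x 18 mm, lying loose in the pink dish. Origin at the centre of its underside.
- comb: Black plastic comb, 160 x 23 x 5 mm, lying loose along the back of the shelf behind the blade's path (the blade passes it 10 mm or more off). Origin at the middle of its underside, its y axis along its length.
- dispenser_lever (a joint): Push lever of the white soap dispenser on the pony wall past the right end of the shelf, just below shelf height, in rad: 0 at rest, up to 0.35 pressed in. Not to be worked.
- shampoo: Blue shampoo bottle, 60 mm across, 190 mm high, standing loose on the bench at the far right. Origin at the centre of its underside.
- nail_brush: Wooden nail brush, 85 x 40 x 34 mm, lying loose on the bench at the left. Origin under its centre.
Things that resemble listed ones, but are neither listed nor needed, are in the scene too. There is more than one size of the jar; the job needs the larger. Of the things shaped like the shampoo, the blue one is meant.

How it is judged:
By the outcome, as a careful person would: the job done as asked, in the order asked, and still so for the second after the job is handed in, with the robot touching nothing.
It also fails if it takes over 40 s, if anything falls off the work surface, if the arm or the gripper's body presses on something with over 40 N, if the wrist force passes 120 N, or if a joint passes its speed limit or range.

## Working session

There is one attempt and no reset: what is moved stays moved. The work goes in short steps, Python scripts to look and compute and a shell command to move; the robot and the scene stay as the last step left them, time stands still between calls to the robot, and variables do not carry over. Pictures are saved under pics/ and viewed, at most 10 in all, crops included, and the job is handed in when it is done.

```bash
mkdir -p pics; cat > h.py <<'E'
import numpy as np, cv2
from plant import telemetry, viewer, close_job, models
def ray(cam,px):
    c=viewer.calibration(cam);T=np.array(c["T"])
    d=T[:3,:3]@np.array([(px[0]-c["cx"])/c["fx"],(px[1]-c["cy"])/c["fy"],1]);return T[:3,3],d
def atz(cam,px,z):
    o,d=ray(cam,px);return o+d*(z-o[2])/d[2]
def proj(cam,p):
    c=viewer.calibration(cam);T=np.array(c["T"]);q=T[:3,:3].T@(np.array(p)-T[:3,3])
    return [c["fx"]*q[0]/q[2]+c["cx"],c["fy"]*q[1]/q[2]+c["cy"]]
E
python3 - <<'E'
from h import *
ims=[]
for c in ("scene","top"):
    im=viewer.capture(c);cv2.imwrite(f"pics/{c}0.png",im[:,:,::-1]);cv2.imwrite(f"pics/{c}0.png",im[:,:,::-1])
    for t,z in (("release_top",.24),("thumb_rest",.25),("rail_end",.223),("blade",.2),("lota",.22),("jar",.22)):
        print(c,t,[(np.round(r["position"],1),round(r["p"],2),atz(c,r["position"],z).round(3)) for r in models.find_in(c,t)[:3]])
    print(np.array(viewer.calibration(c)["T"]).round(3),viewer.calibration(c)["fx"])
s=telemetry.get_state();print(s["time_s"],s["tcp_pos"],s["eef_rot"],s["contact_force"],s["gripper_width"])
E
```

```text
scene release_top [(array([255.6, 181.2]), 0.56, array([0.512, 0.046, 0.24 ])), (array([243.2, 226.4]), 0.3, array([ 0.687, -0.134,  0.24 ]))]
scene thumb_rest [(array([256.9, 189.1]), 0.48, array([0.56, 0.02, 0.25]))]
scene rail_end [(array([345.4, 160.7]), 0.72, array([0.627, 0.474, 0.223])), (array([245. , 226.7]), 0.57, array([ 0.682, -0.122,  0.223]))]
scene blade [(array([257.6, 185.6]), 0.64, array([0.511, 0.058, 0.2  ]))]
scene lota [(array([289.5, 185.7]), 0.8, array([0.603, 0.167, 0.22 ])), (array([209.4, 221.5]), 0.71, array([ 0.576, -0.231,  0.22 ]))]
scene jar [(array([187.1, 226.8]), 0.77, array([ 0.548, -0.322,  0.22 ]))]
[[ 0.556  0.652 -0.516  1.64 ]
 [ 0.831 -0.431  0.35  -0.744]
 [ 0.006 -0.624 -0.781  1.839]
 [ 0.     0.     0.     1.   ]] 475.25866746439453
top release_top [(array([239. , 192.8]), 0.5, array([0.516, 0.045, 0.24 ]))]
top thumb_rest [(array([237.5, 195.9]), 0.68, array([0.504, 0.05 , 0.25 ]))]
top rail_end [(array([277.8, 164.9]), 0.77, array([ 0.612, -0.088,  0.223]))]
top blade [(array([239.2, 196.8]), 0.52, array([0.508, 0.046, 0.2  ]))]
top lota [(array([206.9, 166.9]), 0.94, array([0.61 , 0.155, 0.22 ]))]
top jar [(array([346.1, 184.2]), 0.97, array([ 0.542, -0.319,  0.22 ])), (array([338.3, 233.8]), 0.47, array([ 0.374, -0.285,  0.22 ]))]
[[-0.016 -0.991  0.136  0.304]
 [-1.     0.016  0.003 -0.009]
 [-0.005 -0.136 -0.991  1.723]
 [ 0.     0.     0.     1.   ]] 446.4012569156545
0.7 [ 0.23765181 -0.63177407  0.23460033] [-1.79996036e+02  2.63936994e-03 -1.59385765e+02] [ 0.08934997 -0.63096199 -0.20340561] 0.08761112157384217
```

```bash
python3 - <<'E'
import cv2
a=cv2.imread("pics/top0.png");b=cv2.imread("pics/scene0.png")
cv2.imwrite("pics/t1.png",cv2.resize(a[100:300,120:420],None,fx=2.66,fy=2.66,interpolation=cv2.INTER_CUBIC))
cv2.imwrite("pics/s1.png",cv2.resize(b[120:310,100:370],None,fx=2.9,fy=2.9,interpolation=cv2.INTER_CUBIC))
E
```

```text
(no output)
```

View pics/t1.png

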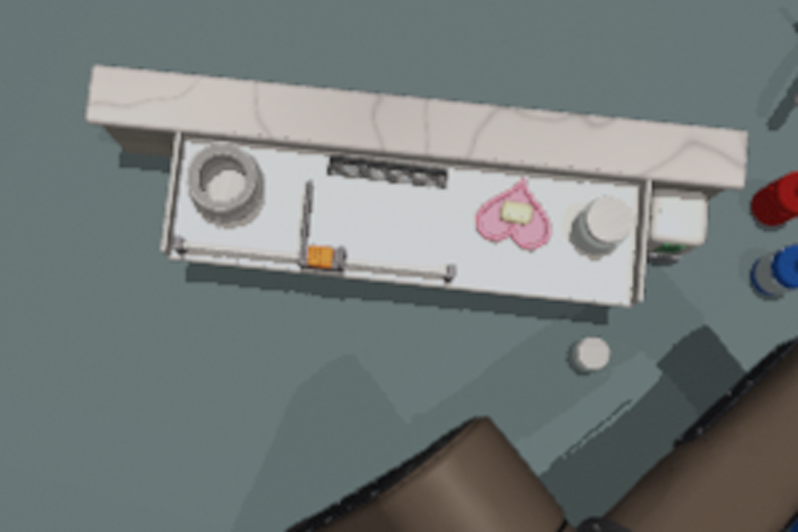

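View pics/s1.png

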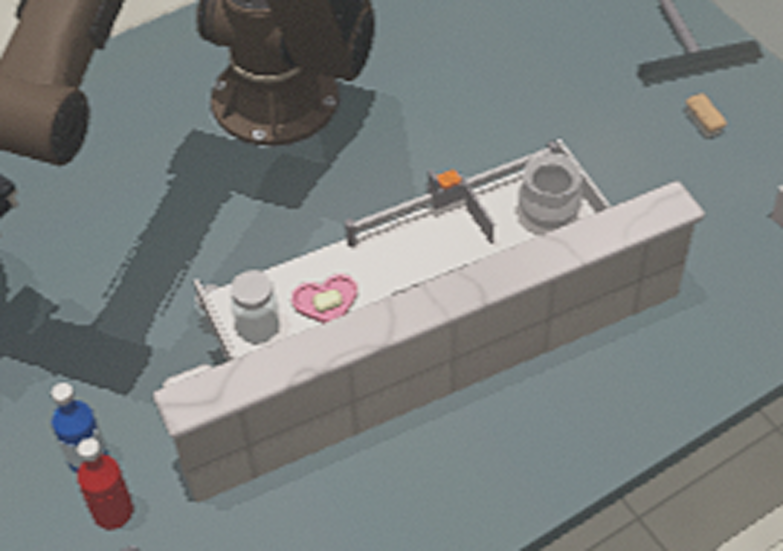

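The top crop shows the orange button at about (319,257), the rail's bracket ends at (180,245) and (450,272), and the lota left of the blade. The dish and jar are on the right. The scene crop agrees, with the button at (449,178). Next I'll segment the orange and fit the rail.

```bash
python3 - <<'E'
from h import *
P={}
for c in ("top","scene"):
    im=cv2.imread(f"pics/{c}0.png");h=cv2.cvtColor(im,cv2.COLOR_BGR2HSV)
    m=cv2.inRange(h,(5,150,120),(22,255,255))
    n,l,st,ce=cv2.connectedComponentsWithStats(m)
    for i in range(1,n):
        if st[i,4]>8: print(c,st[i],ce[i].round(1),atz(c,ce[i],.238).round(4))
L=atz("top",[120+180/2.66,100+244/2.66],.223);R=atz("top",[120+450/2.66,100+269/2.66],.223)
print(L,R,np.linalg.norm(L-R),np.degrees(np.arctan2(*(R-L)[1::-1])))
# shelf edges: end panel fronts (z~.215), wall front top edge z=.22
for a in [(96,66),(748,130),(88,120),(744,187)]: print("wall",atz("top",[120+a[0]/2.66,100+a[1]/2.66],.22).round(4))
E
python3 -c "
import cv2
a=cv2.imread('pics/top0.png')[180:212,180:300];cv2.imwrite('pics/t2.png',cv2.resize(a,None,fx=6.6,fy=6.6,interpolation=cv2.INTER_CUBIC))"
```

```text
top [236 193   9   8  63] [239.9 196.3] [0.5042 0.0428 0.238 ]
scene [251 179   7   6  27] [254.1 181.3] [0.5077 0.0409 0.238 ]
[0.52468007 0.22045525 0.223     ] [ 0.48689002 -0.12341993  0.223     ] 0.345945409994211 -96.27133452492292
wall [0.7621 0.3319 0.22  ]
wall [ 0.6621 -0.5139  0.22  ]
wall [0.6899 0.3413 0.22  ]
wall [ 0.5873 -0.5042  0.22  ]
```

View pics/t2.png

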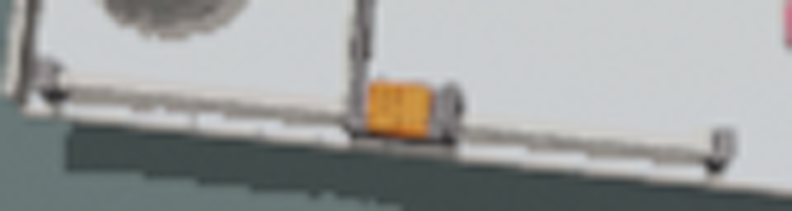

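The crop shows the button spanning (368–434, 82–138), with the thumb rest at about (452,103) and the right bracket at (722,150). The button is near (0.506, 0.041), and the rail heads right at yaw −96.7°. First I raise, close and rotate.

```bash
python3 -m handwheel '[{"grip":1,"travel":[0,0,-1],"spin":-1},{"grip":1,"travel":[0,0,-1],"spin":-1},{"grip":1,"travel":[0,0,-1],"spin":-1},{"grip":1,"travel":[0,0,-1],"spin":-1},{"grip":1,"travel":[0,0,-0.5],"spin":-1},{"grip":1,"travel":[0,0,0],"spin":-1},{"grip":1,"travel":[0,0,0],"spin":-1},{"grip":1,"travel":[0,0,0],"spin":-1}]' 20
python3 -m handwheel '[{"grip":1,"travel":[0,0,0],"spin":-1},{"grip":1,"travel":[0,0,0],"spin":-1},{"grip":1,"travel":[0,0,0],"spin":-1},{"grip":1,"travel":[0,0,0],"spin":-1},{"grip":1,"travel":[0,0,0],"spin":-0.55},{"grip":1,"travel":[0,0,0],"spin":0}]'
cat >> h.py <<'E'
def delta(t):
    from scipy.spatial.transform import Rotation as Ro
    s=telemetry.get_state();R=Ro.from_euler("xyz",s["eef_rot"],degrees=True)
    print("t",s["time_s"],"rot",np.round(s["eef_rot"],2),"F",np.round(s["contact_force"],2),"units",(R.inv().apply(np.array(t)-s["tcp_pos"])/.025).round(3))
E
python3 -c "
from h import *
delta([.506,.041,.29])"
```

```text
time_s: 1.7
tcp_pos: [0.2376, -0.6317, 0.3471]
eef_rot: [-180.0, 0.0, -119.2]
contact_force: [-0.2, 0.2, 0.5]
gripper_width: 0.0131
gripper_force: 0.0
time_s: 2.45
tcp_pos: [0.2376, -0.6317, 0.3471]
eef_rot: [-180.0, -0.0, -96.7]
contact_force: [-0.0, 0.1, 0.2]
gripper_width: 0.0005
gripper_force: 0.0
t 2.45 rot [-180.     -0.    -96.66] F [-0.03  0.13  0.18] units [-27.973  -7.543   2.283]
```

```bash
python3 -m handwheel '[{"grip":1,"travel":[-1,-0.27,0],"spin":0},{"grip":1,"travel":[-1,-0.27,0],"spin":0},{"grip":1,"travel":[-1,-0.27,0],"spin":0},{"grip":1,"travel":[-1,-0.27,0],"spin":0},{"grip":1,"travel":[-1,-0.27,0],"spin":0},{"grip":1,"travel":[-1,-0.27,0],"spin":0},{"grip":1,"travel":[-1,-0.27,0],"spin":0},{"grip":1,"travel":[-1,-0.27,0],"spin":0}]'
python3 -m handwheel '[{"grip":1,"travel":[-1,-0.27,0],"spin":0},{"grip":1,"travel":[-1,-0.27,0],"spin":0},{"grip":1,"travel":[-1,-0.27,0],"spin":0},{"grip":1,"travel":[-1,-0.27,0],"spin":0},{"grip":1,"travel":[-1,-0.27,0],"spin":0},{"grip":1,"travel":[-1,-0.27,0],"spin":0},{"grip":1,"travel":[-1,-0.27,0],"spin":0},{"grip":1,"travel":[-1,-0.27,0],"spin":0}]'
python3 -m handwheel '[{"grip":1,"travel":[-1,-0.27,0],"spin":0},{"grip":1,"travel":[-1,-0.27,0],"spin":0},{"grip":1,"travel":[-1,-0.27,0],"spin":0},{"grip":1,"travel":[-1,-0.27,0],"spin":0},{"grip":1,"travel":[-1,-0.27,0],"spin":0},{"grip":1,"travel":[-1,-0.27,0],"spin":0},{"grip":1,"travel":[-1,-0.27,0],"spin":0},{"grip":1,"travel":[-1,-0.27,0],"spin":0}]'
python3 -m handwheel '[{"grip":1,"travel":[-1,-0.27,0],"spin":0},{"grip":1,"travel":[-1,-0.27,0],"spin":0},{"grip":1,"travel":[-1,-0.27,0],"spin":0},{"grip":1,"travel":[-1,-0.27,0],"spin":0},{"grip":1,"travel":[0,0,0.6],"spin":0},{"grip":1,"travel":[0,0,0.6],"spin":0},{"grip":1,"travel":[0,0,0.4],"spin":0},{"grip":1,"travel":[0,0,0],"spin":0}]'
python3 - <<'E'
from h import *
delta([.506,.041,.248])
for c in ("top","scene"):
    im=viewer.capture(c);cv2.imwrite(f"pics/{c}1.png",im[:,:,::-1])
a=cv2.imread("pics/top1.png")[150:240,180:300];b=cv2.imread("pics/scene1.png")[130:220,205:325]
cv2.imwrite("pics/c1.png",np.vstack([cv2.resize(x,(400*1,300),interpolation=cv2.INTER_CUBIC) for x in (a,b)]))
E
```

```text
time_s: 3.45
tcp_pos: [0.3146, -0.4385, 0.3472]
eef_rot: [-180.0, -0.0, -96.7]
contact_force: [-0.0, 0.0, 0.3]
gripper_width: 0.0002
gripper_force: 0.0
time_s: 4.45
tcp_pos: [0.3913, -0.2461, 0.3473]
eef_rot: [-180.0, -0.0, -96.7]
contact_force: [0.2, -0.6, -1.0]
gripper_width: 0.0008
gripper_force: 0.0
time_s: 5.45
tcp_pos: [0.468, -0.0537, 0.3473]
eef_rot: [-180.0, 0.0, -96.7]
contact_force: [0.7, 0.4, 1.0]
gripper_width: 0.0007
gripper_force: 0.0
time_s: 6.45
tcp_pos: [0.5056, 0.041, 0.3062]
eef_rot: [179.9, -0.0, -96.7]
contact_force: [0.7, -0.1, -0.6]
gripper_width: 0.0006
gripper_force: 0.0
t 6.45 rot [ 1.7992e+02 -5.0000e-02 -9.6690e+01] F [ 0.7  -0.09 -0.55] units [-0.003 -0.017  2.328]
```

View pics/c1.png

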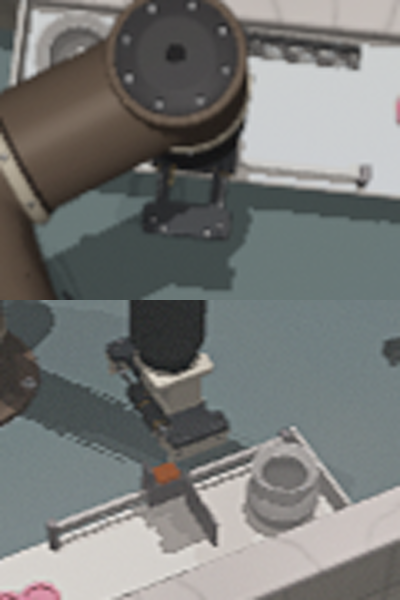

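The scene view shows the fingers above the orange button at about (165,472), clear of the lota. The top view is blocked by the wrist. I descend to just above the button, then feel for contact.

```bash
python3 -m handwheel '[{"grip":1,"travel":[0,0,0.8],"spin":0},{"grip":1,"travel":[0,0,0.8],"spin":0},{"grip":1,"travel":[0,0,0.52],"spin":0},{"grip":1,"travel":[0,0,0],"spin":0},{"grip":1,"travel":[0,0,0],"spin":0}]'
python3 - <<'E'
from h import *
delta([.506,.041,.248])
im=viewer.capture("scene");a=im[150:210,215:295,::-1]
cv2.imwrite("pics/c2.png",cv2.resize(a,None,fx=8,fy=8,interpolation=cv2.INTER_CUBIC))
E
```

```text
time_s: 7.18
tcp_pos: [0.5068, 0.0418, 0.2549]
eef_rot: [-179.9, 0.0, -96.6]
contact_force: [0.4, -0.0, -0.1]
gripper_width: 0.0004
gripper_force: 0.0
t 7.175 rot [-1.7994e+02  2.0000e-02 -9.6630e+01] F [ 0.37 -0.02 -0.06] units [0.034 0.027 0.277]
```

View pics/c2.png

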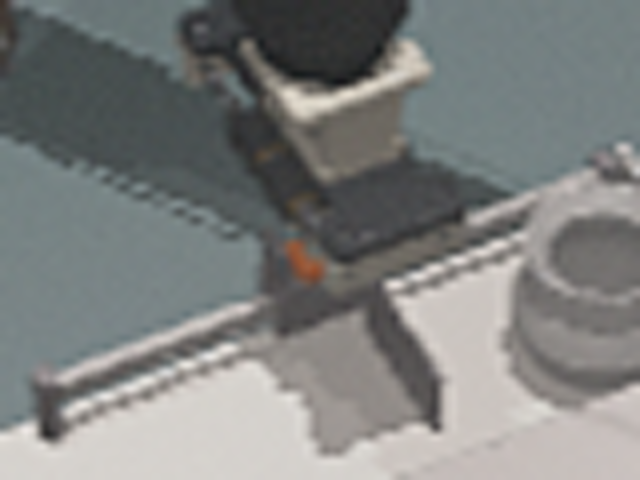

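```bash
python3 - <<'E'
from h import *
from scipy.spatial.transform import Rotation as Ro
s=telemetry.get_state();R=Ro.from_euler("xyz",s["eef_rot"],degrees=True)
for n,p in dict(tip=[0,0,.008],tipR=[.0095,0,.008],tipL=[-.0095,0,.008],wallR=[.0095,-.021,.008],wallL=[-.0095,-.021,.008],robR=[.0095,.021,.008],b1=[.039,-.0965,-.058],b2=[-.039,-.0965,-.058],b3=[.039,.0965,-.058],b4=[-.039,.0965,-.058],b3x=[.0965,.039,-.058],bw=[-.0965,-.039,-.058]).items():
    q=proj("scene",s["tcp_pos"]+R.apply(p)); print(n,((np.array(q)-[215,150])*8).round())
u=np.array([np.cos(np.radians(-96.7)),np.sin(np.radians(-96.7))]);v=np.array([-u[1],u[0]])
for a in (-16,16):
  for b in (-13,13): print("btn",a,b,((np.array(proj("scene",[*(np.array([.506,.041])+.001*(a*u+b*v)),.24]))-[215,150])*8).round())
E
```

```text
tip [314. 238.]
tipR [298. 244.]
tipL [329. 232.]
wallR [316. 270.]
wallL [346. 258.]
robR [281. 219.]
b1 [333. 306.]
b2 [464. 254.]
b3 [171.  66.]
b4 [297.  20.]
b3x [122. 170.]
bw [506. 146.]
btn -16 -13 [326. 221.]
btn -16 13 [348. 252.]
btn 16 -13 [275. 240.]
btn 16 13 [296. 272.]
```

Projections match the picture: the fingers are over the button, with about 10 mm to the thumb rest. I press in small steps.

```bash
python3 -m handwheel '[{"grip":1,"travel":[0,0,0.1],"spin":0},{"grip":1,"travel":[0,0,0.1],"spin":0},{"grip":1,"travel":[0,0,0],"spin":0}]'
python3 -m handwheel '[{"grip":1,"travel":[0,0,0.1],"spin":0},{"grip":1,"travel":[0,0,0],"spin":0},{"grip":1,"travel":[0,0,0],"spin":0}]'
python3 -m handwheel '[{"grip":1,"travel":[0,0,0.1],"spin":0},{"grip":1,"travel":[0,0,0],"spin":0},{"grip":1,"travel":[0,0,0],"spin":0}]'
python3 -m handwheel '[{"grip":1,"travel":[0,0,0.1],"spin":0},{"grip":1,"travel":[0,0,0],"spin":0},{"grip":1,"travel":[0,0,0],"spin":0}]'
```

```text
time_s: 7.6
tcp_pos: [0.5061, 0.0417, 0.2489]
eef_rot: [180.0, -0.0, -96.6]
contact_force: [0.3, 0.6, -0.1]
gripper_width: 0.0003
gripper_force: 0.0
time_s: 7.98
tcp_pos: [0.5064, 0.0417, 0.2468]
eef_rot: [-180.0, 0.0, -96.6]
contact_force: [-0.1, -0.4, 3.1]
gripper_width: -0.0002
gripper_force: 1.3
time_s: 8.35
tcp_pos: [0.5064, 0.0417, 0.2442]
eef_rot: [-180.0, 0.0, -96.6]
contact_force: [0.9, 0.9, 3.5]
gripper_width: 0.001
gripper_force: 1.7
time_s: 8.72
tcp_pos: [0.5063, 0.0417, 0.2416]
eef_rot: [-180.0, 0.0, -96.6]
contact_force: [-0.1, 1.3, 4.3]
gripper_width: 0.0005
gripper_force: 2.0
```

```bash
python3 -m handwheel '[{"grip":1,"travel":[0,0,0.08],"spin":0},{"grip":1,"travel":[0,0,0],"spin":0},{"grip":1,"travel":[0,0,0],"spin":0}]'
python3 -m handwheel '[{"grip":1,"travel":[0.2,0,0],"spin":0},{"grip":1,"travel":[0.2,0,0],"spin":0},{"grip":1,"travel":[0.2,0,0],"spin":0},{"grip":1,"travel":[0,0,0],"spin":0}]'
```

```text
time_s: 9.1
tcp_pos: [0.5065, 0.0417, 0.2402]
eef_rot: [-179.9, 0.0, -96.6]
contact_force: [-0.8, 0.9, 8.5]
gripper_width: 0.0006
gripper_force: 4.2
time_s: 9.6
tcp_pos: [0.5047, 0.0266, 0.2402]
eef_rot: [-180.0, 0.0, -96.6]
contact_force: [-2.0, -0.3, 8.3]
gripper_width: 0.0004
gripper_force: 4.2
```

```bash
python3 -m handwheel '[{"grip":1,"travel":[0.3,0,0],"spin":0},{"grip":1,"travel":[0.3,0,0],"spin":0},{"grip":1,"travel":[0.3,0,0],"spin":0},{"grip":1,"travel":[0.3,0,0],"spin":0},{"grip":1,"travel":[0.3,0,0],"spin":0},{"grip":1,"travel":[0.3,0,0],"spin":0},{"grip":1,"travel":[0.3,0,0],"spin":0},{"grip":1,"travel":[0,0,0],"spin":0}]'
python3 - <<'E'
from h import *
delta([.506,.041,.240])
im=viewer.capture("scene");a=im[150:210,200:280,::-1]
cv2.imwrite("pics/c3.png",cv2.resize(a,None,fx=8,fy=8,interpolation=cv2.INTER_CUBIC))
E
```

```text
time_s: 10.6
tcp_pos: [0.4984, -0.0259, 0.2402]
eef_rot: [-180.0, -0.0, -96.6]
contact_force: [-2.6, -1.0, 8.7]
gripper_width: 0.0009
gripper_force: 4.5
t 10.6 rot [-1.7997e+02 -2.0000e-02 -9.6640e+01] F [-2.6  -1.04  8.66] units [-2.692  0.008  0.008]
```

View pics/c3.png

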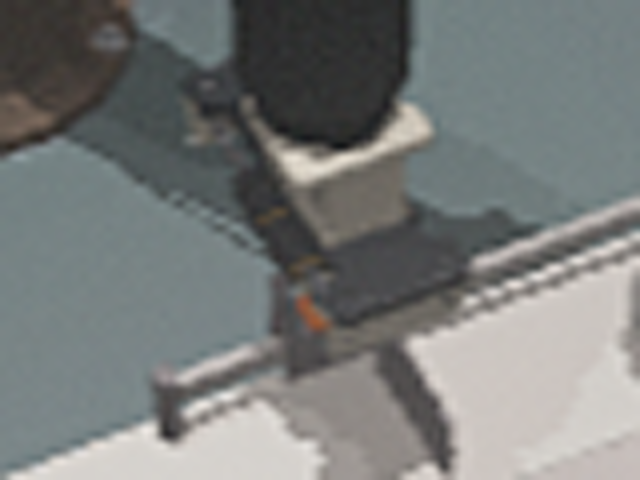

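The picture shows the stop travelling with the pressed button, with the bracket at (165,400) still ahead of it. I continue.

```bash
python3 -m handwheel '[{"grip":1,"travel":[0.3,0,0],"spin":0},{"grip":1,"travel":[0.3,0,0],"spin":0},{"grip":1,"travel":[0.3,0,0],"spin":0},{"grip":1,"travel":[0.3,0,0],"spin":0},{"grip":1,"travel":[0.3,0,0],"spin":0},{"grip":1,"travel":[0,0,0],"spin":0}]'
python3 -m handwheel '[{"grip":1,"travel":[0.2,0,0],"spin":0},{"grip":1,"travel":[0.2,0,0],"spin":0},{"grip":1,"travel":[0.2,0,0],"spin":0},{"grip":1,"travel":[0,0,0],"spin":0}]'
python3 -m handwheel '[{"grip":1,"travel":[0.2,0,0],"spin":0},{"grip":1,"travel":[0.2,0,0],"spin":0},{"grip":1,"travel":[0,0,0],"spin":0}]'
```

```text
time_s: 11.4
tcp_pos: [0.4939, -0.0632, 0.2402]
eef_rot: [-180.0, -0.0, -96.7]
contact_force: [-1.7, -0.7, 9.7]
gripper_width: 0.0003
gripper_force: 4.6
time_s: 11.9
tcp_pos: [0.4922, -0.0779, 0.2402]
eef_rot: [-180.0, -0.0, -96.6]
contact_force: [-2.6, -0.4, 9.8]
gripper_width: 0.0009
gripper_force: 4.7
time_s: 12.28
tcp_pos: [0.4912, -0.0871, 0.2402]
eef_rot: [-180.0, 0.1, -96.6]
contact_force: [-3.7, 3.6, 10.1]
gripper_width: 0.0006
gripper_force: 5.0
```

```bash
python3 -m handwheel '[{"grip":1,"travel":[0.12,0,0],"spin":0},{"grip":1,"travel":[0.12,0,0],"spin":0},{"grip":1,"travel":[0,0,0],"spin":0}]'
python3 -m handwheel '[{"grip":1,"travel":[0.12,0,0],"spin":0},{"grip":1,"travel":[0.12,0,0],"spin":0},{"grip":1,"travel":[0,0,0],"spin":0}]'
python3 -c "
from h import *
im=viewer.capture('scene');a=im[150:225,180:280,::-1]
cv2.imwrite('pics/c4.png',cv2.resize(a,None,fx=8,fy=8,interpolation=cv2.INTER_CUBIC))"
```

```text
time_s: 12.65
tcp_pos: [0.4914, -0.0924, 0.2402]
eef_rot: [-179.9, 0.1, -96.6]
contact_force: [-0.1, 5.3, 7.7]
gripper_width: 0.0007
gripper_force: 4.0
time_s: 13.02
tcp_pos: [0.4911, -0.0969, 0.2401]
eef_rot: [-179.8, 0.3, -96.6]
contact_force: [-1.0, 14.1, 9.8]
gripper_width: 0.0005
gripper_force: 7.2
```

View pics/c4.png

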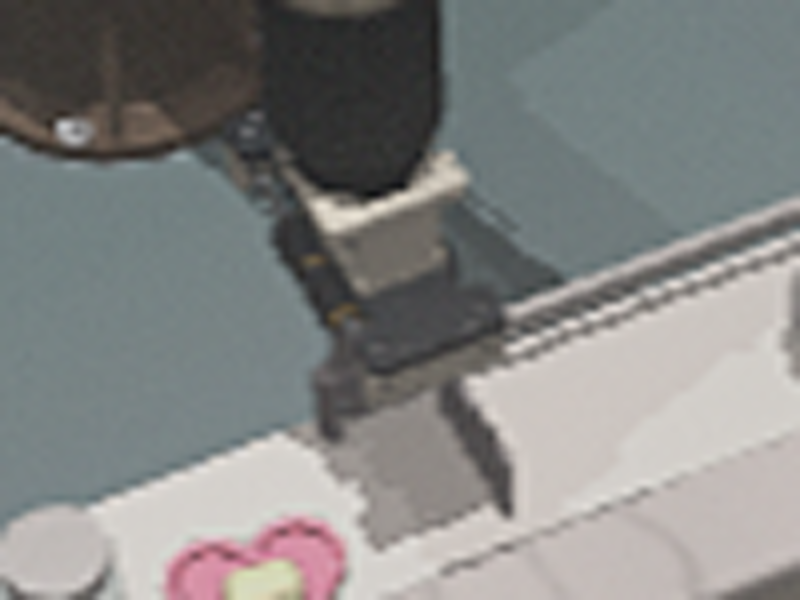

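The rest is hard against the fingers at 14 N and the saddle is at the bracket. I lift straight up while still leaning right, so nothing drags the stop left. Then I ease off and clear.

```bash
python3 -m handwheel '[{"grip":1,"travel":[0,0,-0.2],"spin":0},{"grip":1,"travel":[0,0,-0.2],"spin":0},{"grip":1,"travel":[0,0,-0.2],"spin":0},{"grip":1,"travel":[0,0,0],"spin":0}]'
python3 -m handwheel '[{"grip":1,"travel":[-0.3,0,0],"spin":0},{"grip":1,"travel":[0,0,-0.5],"spin":0},{"grip":1,"travel":[0,0,-1],"spin":0},{"grip":1,"travel":[0,0,-1],"spin":0},{"grip":1,"travel":[0,0,-1],"spin":0},{"grip":1,"travel":[0,0,-1],"spin":0},{"grip":1,"travel":[0,0,-1],"spin":0},{"grip":1,"travel":[0,0,0],"spin":0}]'
python3 -c "
from h import *
im=viewer.capture('scene');a=im[140:265,150:330,::-1]
cv2.imwrite('pics/c5.png',cv2.resize(a,None,fx=4.4,fy=4.4,interpolation=cv2.INTER_CUBIC))"
```

```text
time_s: 13.58
tcp_pos: [0.4895, -0.0968, 0.2528]
eef_rot: [179.9, 0.2, -96.6]
contact_force: [1.2, 12.6, -2.6]
gripper_width: 0.0005
gripper_force: 5.8
time_s: 14.58
tcp_pos: [0.4913, -0.0924, 0.3949]
eef_rot: [-179.8, 0.0, -96.6]
contact_force: [0.3, 0.7, -0.2]
gripper_width: 0.0002
gripper_force: 0.0
```

View pics/c5.png

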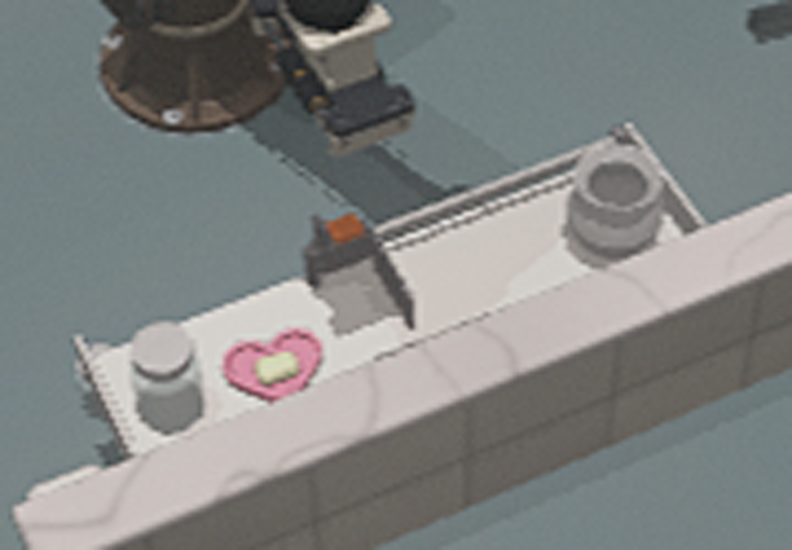

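The picture shows the stop tight against the right bracket at about (310,265), the button up at (345,229), and the lota, dish and jar where they were. The arm is clear.

```bash
python3 -c "
from plant import close_job
print(close_job())"
```

```text
the job is handed in; nothing more can be done
None
```

I pushed the stop fully back against the right-hand bracket with the release held down. The button then sprang up, the arm is clear, and the lota, jar, dish and soap looked undisturbed in the last picture; the job is handed in.

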